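Find the slot of an unmarked vise shim

TASK

Take the unmarked shim that hangs in the ski vise's jaws and try it in the slots of the slotted gauge block one after another, starting at the narrowest, until you reach the first slot that takes it. Let it rest lightly on each slot that refuses it and never force it; leave it in the slot that takes it, pushed fully home with its grip bar flat on the block, and let go. Leave the other two shims, the brush and the dish as they are.

Things in the scene. Friction and masses are not known exactly. Their poses are not given: they have to be found in the camera images.
- gauge: aluminium gauge block bolted down, 86 (x) x 124 (y) x 45 high; four slots along x, 28 mm apart in y, centred on the block: 6, 9, 12, 15 mm wide, narrowest at -y. Origin: centre of underside. A blade has 1.2 mm of play in the slot that suits it and is 1.8 mm too thick for the next narrower. A shim may bear on the block with at most 40 N, knocks included (touch at 15 mm/s or slower); 3 to 8 N tells.
- slot1 (a point): centre of the mouth of gauge slot 1 (6 mm wide along y, 60 long along x, 37 deep, square edges), level with the gauge's flat top; axes as the gauge's
- slot2 (a point): centre of the mouth of gauge slot 2 (9 mm wide along y, 60 long along x, 37 deep, square edges), level with the gauge's flat top; axes as the gauge's
- slot3 (a point): centre of the mouth of gauge slot 3 (12 mm wide along y, 60 long along x, 37 deep, square edges), level with the gauge's flat top; axes as the gauge's
- slot4 (a point): centre of the mouth of gauge slot 4 (15 mm wide along y, 60 long along x, 37 deep, square edges), level with the gauge's flat top; axes as the gauge's
- vise: flat vise bed bolted down, 90 (x) x 250 (y) x 14 high; in a row along y, 75 mm apart, the open steel vise (+y end, cam lever fixed) and two grey plastic holders: each a pair of walls 17 mm apart, tops 55 mm above the bench, on which a shim's bar rests, blade hanging between. Origin: centre of underside, z up
- jaw (a point): mid-point between the vise jaws at the height of their tops (55 mm above the bench); the shim to be tried hangs here; axes as the vise bed's
- shim_a: T-shaped vise shim, 0.05-0.12 kg, one of three, any of which may be in the vise. Black grip bar 64 (x) x 24 (y) x 32 high; below its middle hangs a aluminium blade 50 wide (x), 30 long (down). Bars are alike; blade thickness (y) differs from shim to shim, 7 to 14 mm, unmarked: find it by trying. Origin: centre of the bar's underside; x along the bar, z up.
- shim_b: T-shaped vise shim, 0.05-0.12 kg, one of three, any of which may be in the vise. Black grip bar 64 (x) x 24 (y) x 32 high; below its middle hangs a aluminium blade 50 wide (x), 30 long (down). Bars are alike; blade thickness (y) differs from shim to shim, 7 to 14 mm, unmarked: find it by trying. Origin: centre of the bar's underside; x along the bar, z up.
- shim_c: T-shaped vise shim, 0.05-0.12 kg, one of three, any of which may be in the vise. Black grip bar 64 (x) x 24 (y) x 32 high; below its middle hangs a aluminium blade 50 wide (x), 30 long (down). Bars are alike; blade thickness (y) differs from shim to shim, 7 to 14 mm, unmarked: find it by trying. Origin: centre of the bar's underside; x along the bar, z up.
- brush: blue nylon brush with a wooden back, 45 x 140 x 40 high, standing on its bristles between the vise and the gauge; origin at its underside; to be left alone
- dish: white ceramic dish, 90 across, 28 high, on the far side; origin at its underside; to be left alone
Mind the look-alikes: they are no part of the job. What is shaped like the shim_a but yellow is not meant. Leave any yellow look-alike of the shim_c alone.

How it is judged (in metres and radians):
On the way, in this order (a step that is already met when the one before it is completed fails the run):
1. the shim is tried in slot 1, the narrowest (it touches the gauge there) (((y of shim_a in the frame of slot1 between -0.007 and 0.007 m and x of shim_a in the frame of slot1 between -0.015 and 0.015 m and contact force between shim_a and gauge above 0.4 N) or (y of shim_b in the frame of slot1 between -0.007 and 0.007 m and x of shim_b in the frame of slot1 between -0.015 and 0.015 m and contact force between shim_b and gauge above 0.4 N) or (y of shim_c in the frame of slot1 between -0.007 and 0.007 m and x of shim_c in the frame of slot1 between -0.015 and 0.015 m and contact force between shim_c and gauge above 0.4 N))), for 0.05 s.
2. then it is tried in slot 2 (it touches the gauge there) (((y of shim_a in the frame of slot2 between -0.007 and 0.007 m and x of shim_a in the frame of slot2 between -0.015 and 0.015 m and contact force between shim_a and gauge above 0.4 N) or (y of shim_b in the frame of slot2 between -0.007 and 0.007 m and x of shim_b in the frame of slot2 between -0.015 and 0.015 m and contact force between shim_b and gauge above 0.4 N) or (y of shim_c in the frame of slot2 between -0.007 and 0.007 m and x of shim_c in the frame of slot2 between -0.015 and 0.015 m and contact force between shim_c and gauge above 0.4 N))), for 0.05 s.
3. then either it is home in slot 2 and let go, if slot 2 takes it, or it is tried in slot 3 (((y of shim_a in the frame of slot2 between -0.004 and 0.004 m and x of shim_a in the frame of slot2 between -0.01 and 0.01 m and z of shim_a in the frame of slot2 between -0.003 and 0.003 m and angle between shim_a's own z axis and vertical below 0.08 rad and contact force between shim_a and the fingers below 0.2 N and linear speed of shim_a below 0.02 m/s) or (y of shim_b in the frame of slot3 between -0.007 and 0.007 m and x of shim_b in the frame of slot3 between -0.015 and 0.015 m and contact force between shim_b and gauge above 0.4 N) or (y of shim_c in the frame of slot3 between -0.007 and 0.007 m and x of shim_c in the frame of slot3 between -0.015 and 0.015 m and contact force between shim_c and gauge above 0.4 N))), for 0.05 s.
At the end, for the whole second after the job is handed in: The shim from the vise is in the narrowest slot that takes it (a: 2, b: 3, c: 4), bar within 3 mm of the block top, 4 mm across and 10 mm along the slot, upright within 0.08 rad, released, at rest; the other two shims within 12 mm of where they hung, not in the vise ((((y of shim_a in the frame of slot2 between -0.004 and 0.004 m and x of shim_a in the frame of slot2 between -0.01 and 0.01 m and z of shim_a in the frame of slot2 between -0.003 and 0.003 m and angle between shim_a's own z axis and vertical below 0.08 rad and contact force between shim_a and the fingers below 0.2 N and linear speed of shim_a below 0.02 m/s) and distance of each of shim_b, shim_c from where it was at the start of the episode below 0.012 m and distance between each of shim_b, shim_c and jaw above 0.05 m) or ((y of shim_b in the frame of slot3 between -0.004 and 0.004 m and x of shim_b in the frame of slot3 between -0.01 and 0.01 m and z of shim_b in the frame of slot3 between -0.003 and 0.003 m and angle between shim_b's own z axis and vertical below 0.08 rad and contact force between shim_b and the fingers below 0.2 N and linear speed of shim_b below 0.02 m/s) and distance of each of shim_a, shim_c from where it was at the start of the episode below 0.012 m and distance between each of shim_a, shim_c and jaw above 0.05 m) or ((y of shim_c in the frame of slot4 between -0.004 and 0.004 m and x of shim_c in the frame of slot4 between -0.01 and 0.01 m and z of shim_c in the frame of slot4 between -0.003 and 0.003 m and angle between shim_c's own z axis and vertical below 0.08 rad and contact force between shim_c and the fingers below 0.2 N and linear speed of shim_c below 0.02 m/s) and distance of each of shim_a, shim_b from where it was at the start of the episode below 0.012 m and distance between each of shim_a, shim_b and jaw above 0.05 m))); the robot touches nothing.
It fails at once if a shim is forced against the gauge with more than 40 N (contact force between any of shim_a, shim_b, shim_c and gauge above 40 N).
It fails at once if a second shim is disturbed (two shims moved more than 20 mm) (distance of each of shim_b, shim_c from where it was at the start of the episode above 0.02 m or distance of each of shim_a, shim_c from where it was at the start of the episode above 0.02 m or distance of each of shim_a, shim_b from where it was at the start of the episode above 0.02 m).
It fails at once if the brush or the dish is moved more than 20 mm (distance of any of brush, dish from where it was at the start of the episode above 0.02 m).
It also fails if it takes over 64 s, if anything falls off the work surface, if the arm or the gripper's body presses on something with over 40 N, if the wrist force passes 120 N, or if a joint passes its speed limit or range.

ROBOT

A 6-joint arm with a two-finger parallel gripper is mounted at the origin on the work surface. World frame = base frame: x ahead of the robot, y to its left, z up, the work surface at z = 0. Lengths are in mm, angles in rad, forces in N, time in s.
With the tool pointing down it reaches from about 350 to 975 mm from the base axis. Payload 7.1 kg.
Tool frame: the origin (TCP) lies at the very end of the fingers, on their centre line; the grasp point (between the pads) lies 19 mm behind it; z points along the fingers, y is the direction in which the jaws open and shut (so a half turn about z gives the same grasp; the last joint's range is limited). The gripper opens to 88 mm and grips with 3 to 60 N. Pads are 20 mm wide; open, the fingers measure 115 mm over their backs; the gripper's body (75 mm by 178 mm) begins 61 mm behind the grasp point.
Start: joints at [-1.349, 0.423, 1.63, -0, 1.089, -0.019], TCP at [149.069, -606.946, 222.675] pointing down, gripper open.
Joint ranges: [-3, 3], [-0.9, 2.11], [0.09, 2.58], [-1.31, 4.45], [0.11, 2.69], [-2.54, 2.54]. Speed limits (rad/s): [2.39, 2.39, 3.01, 3.14, 3.14, 3.14].

INTERFACE

Orientations are given as a rotation vector (axis times angle).
In Python, from workcell import readout, imaging, close_job gives the robot as it stands.
- The arm moves only by the tool carry_out, never from a script. Its argument "rows" is a list of rows, each a list of 3 entries, a list of its own where there are three numbers: the shift along the tool's x, y, z in m, then the turn, a rotation vector about the tool's x, y, z in rad, then the closure, from 0 (fully open) to 1 (shut). In form: [[[dx, dy, dz], [wx, wy, wz], hand], ...]. A call has 1 to 12 rows; each row shifts and turns the commanded pose from where the row before left it, along the tool's axes as they then stand; what a row does not reach is not made up. A row lasts 1/12 s, in which the tool goes at most 41.7 mm and 7.16 degrees, less where a joint would pass 70% of its speed; a pose out of reach is approached as far as the arm can. A call with a gripper value outside its range is refused whole. The fingers move at their own pace and stop on an object; the grip force is fixed at half the most. Time passes only in rows, so rows that do not move let the fingers close. It gives the time, the measured TCP pose, the force and the opening at its end, in the units of the state.
- readout.get_obs(): the state, without advancing time (a new reading comes with each control period).
- imaging.get_image(name): name is "scene" or "top"; returns the picture (384x512x3 uint8, red, green, blue); there is no depth.
- imaging.camera_params(name): a dict with "fx", "fy", "cx", "cy" (pixels), "rvec" (rotation vector, rad) and "tvec" (3), from world to camera coordinates, as OpenCV has them. Camera axes: x right, y down, z forward; pixel columns grow to the right and rows downward; lengths in mm; the calibration is good to about 2 mm. A picture is of the moment at which its call begins. camera_params takes no time and is no camera call.
- close_job(): hands the job in, once; it reports no verdict.
The state is a dict: "t": time; "qpos": joint angles; "qvel": joint speeds; "joint_torque": joint torques, N m; "ee_pos": TCP position; "orientation": TCP orientation; "ft_force": force on the tool from outside, world axes, zero at the start; "moment": the same for the moment, N m; "width": finger opening in mm.
Only numpy, scipy, OpenCV 4.12 (cv2) and the standard library are available. Lean on these libraries where they do the work, as an engineer would, in place of code of your own. Each camera call takes 0.05 s, during which the arm holds its last target.

## Working session

There is one attempt and no reset: what is moved stays moved. The work goes in short steps, Python scripts to look and compute and a tool call to move; the robot and the scene stay as the last step left them, time stands still between calls to the robot, and variables do not carry over. Pictures are saved under pics/ and viewed, and the job is handed in when it is done.

Besides the shell and the picture viewer there is one more tool, called by a JSON object that holds its "fn" and its "kwargs". carry_out: Moves the arm, as the interface text tells. Its arguments: {"type":"object","properties":{"rows":{"type":"array","items":{"type":"array"}}},"required":["rows"]}

```bash
ls; mkdir -p pics
cat > h.py <<'E'
import numpy as np, cv2
from workcell import readout, imaging, close_job
def cam(n):
    p=imaging.camera_params(n); K=np.array([[p['fx'],0,p['cx']],[0,p['fy'],p['cy']],[0,0,1]]); R=cv2.Rodrigues(np.array(p['rvec'],float))[0]; return K,R,np.array(p['tvec'],float).ravel()
def ray(n,uv,z):
    K,R,t=cam(n); uv=np.atleast_2d(uv).astype(float); d=np.c_[uv,np.ones(len(uv))]@np.linalg.inv(K).T@R; c=-R.T@t
    return c+d*((z-c[2])/d[:,2])[:,None]
def proj(n,P):
    K,R,t=cam(n); q=(np.atleast_2d(P)@R.T+t)@K.T; return q[:,:2]/q[:,2:]
def snap(n,f):
    im=imaging.get_image(n); cv2.imwrite('pics/'+f+'.png',im[:,:,::-1]); return im
E
python3 - <<'E'
from h import *
snap('scene','s0');snap('top','t0')
for n in('scene','top'):
    K,R,t=cam(n);print(n,K[0,0],-R.T@t,R.round(2).tolist())
print(readout.get_obs())
E
```

```text
pics
scene 439.3043055207573 [1179.09715257 -301.32880896  856.10048341] [[0.48, 0.88, -0.0], [0.65, -0.36, -0.67], [-0.59, 0.32, -0.74]]
top 405.60791127139294 [486.05403025  62.85759753 935.83524071] [[-0.02, -1.0, 0.02], [-1.0, 0.02, -0.07], [0.07, -0.02, -1.0]]
{'t': 0.1, 'qpos': array([-1.34899639e+00,  4.23766380e-01,  1.63057878e+00,  8.95103795e-06,
        1.08858327e+00, -1.89729803e-02]), 'qvel': array([ 0.00017576, -0.00211968, -0.00240834,  0.00208181,  0.00013592,
        0.0011425 ]), 'joint_torque': array([ 1.13487893e-04, -5.45615423e+01, -2.74326074e+01,  6.44478248e-02,
        1.88447151e-02, -2.76225455e-05]), 'ee_pos': array([ 148.97136094, -606.49165998,  221.9918725 ]), 'orientation': array([-3.11753543e+00, -3.77126149e-01,  1.99950314e-04]), 'ft_force': array([0.81330909, 0.20330156, 0.09081377]), 'moment': array([0.00771299, 0.02672961, 0.03143131]), 'width': 87.73714646702393}
```

View pics/s0.png

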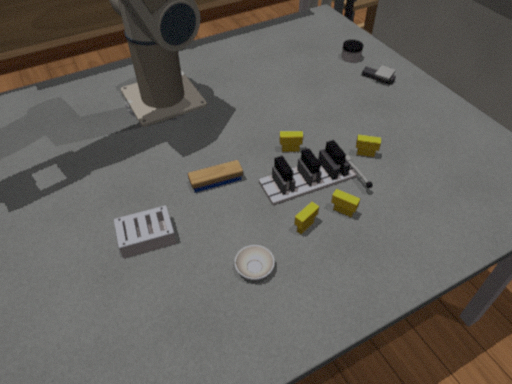

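View pics/t0.png

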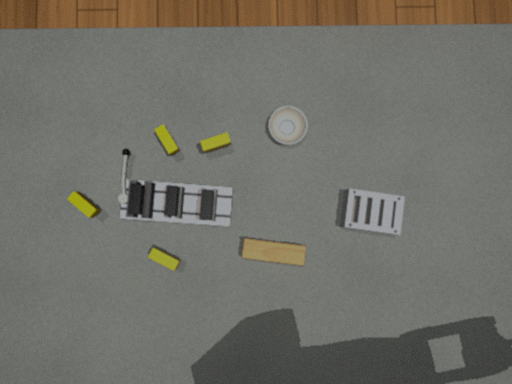

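Run:
```python
import cv2,numpy as np
a=cv2.imread('pics/t0.png');b=cv2.imread('pics/s0.png')
r=lambda im,x0,x1,y0,y1,s:cv2.resize(im[y0:y1,x0:x1],None,fx=s,fy=s,interpolation=cv2.INTER_CUBIC)
cv2.imwrite('pics/c1.png',r(a,110,240,145,235,6))
cv2.imwrite('pics/c2.png',r(a,335,415,180,245,8))
cv2.imwrite('pics/c3.png',r(b,255,385,125,225,6))
cv2.imwrite('pics/c4.png',r(b,105,185,200,260,8))
```

```text
(no output)
```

View pics/c1.png

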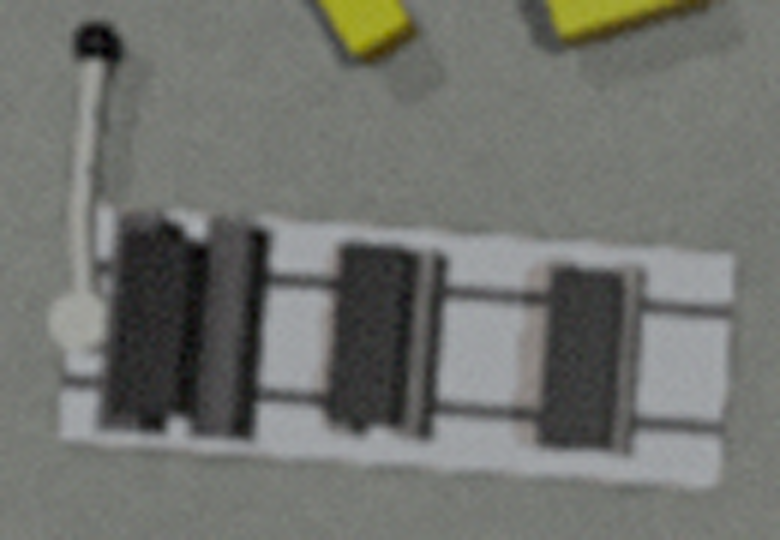

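View pics/c2.png

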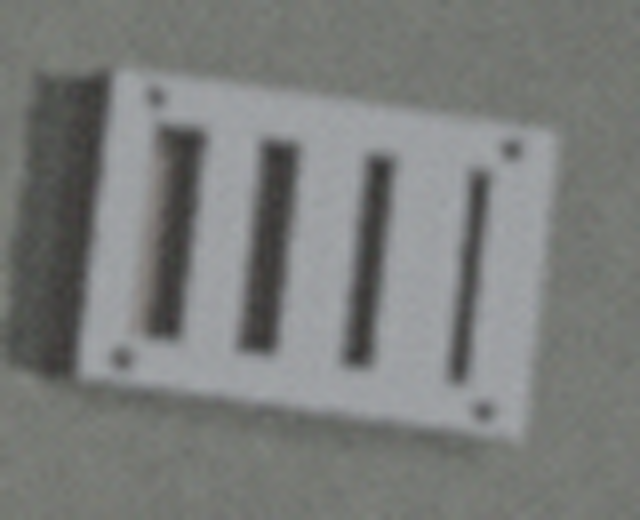

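View pics/c3.png

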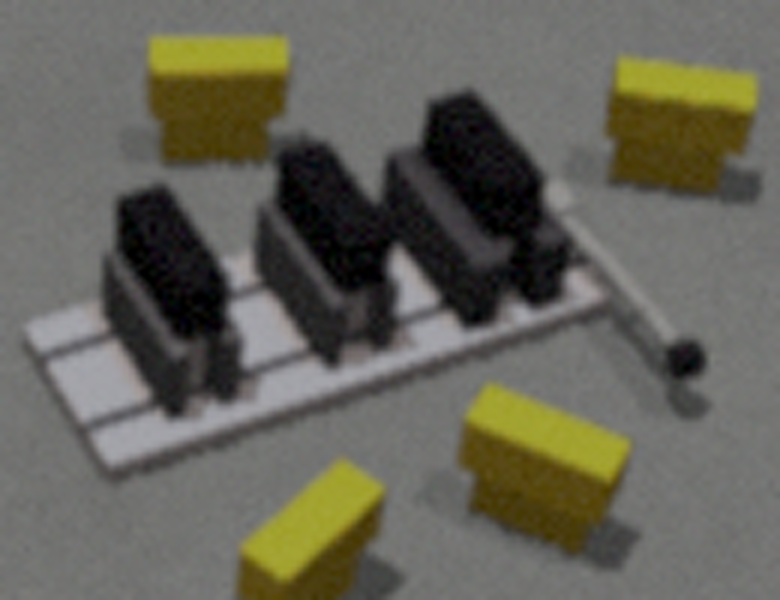

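View pics/c4.png

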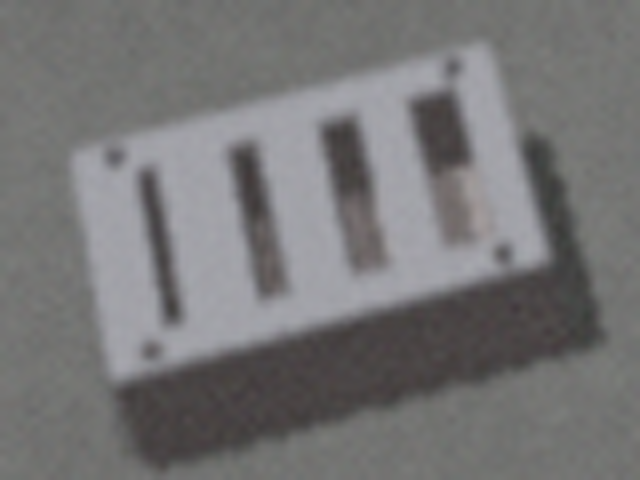

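```bash
cat > m.py <<'E'
from h import *
def fit(W):
    (c,s,a)=cv2.minAreaRect(W[:,:2].astype(np.float32)); 
    if s[0]<s[1]: s=s[::-1]; a+=90   # a = direction of long side
    a=(a+90)%180-90
    return np.round(c,1),np.round(s,1),round(a,2)
def run(n,f,roi,z,cond,name):
    im=cv2.imread('pics/'+f+'.png'); x0,x1,y0,y1=roi; S=8
    g=cv2.resize(im[y0:y1,x0:x1],None,fx=S,fy=S,interpolation=cv2.INTER_CUBIC); 
    m=cond(g).astype(np.uint8)*255; m=cv2.morphologyEx(m,cv2.MORPH_OPEN,np.ones((9,9)))
    cs,_=cv2.findContours(m,cv2.RETR_EXTERNAL,cv2.CHAIN_APPROX_NONE)
    c=max(cs,key=cv2.contourArea).reshape(-1,2); c=cv2.convexHull(c).reshape(-1,2)
    uv=(c+.5)/S-.5+[x0,y0]; W=ray(n,uv,z); print(n,name,fit(W)); return W
if __name__=='__main__':
    br=lambda T:(lambda g:g.min(2)>T)
    dk=lambda T:(lambda g:g.max(2)<T)
    run('top','t0',(335,415,180,245),45,br(125),'gauge')
    run('scene','s0',(105,185,200,260),45,br(125),'gauge')
    a=cv2.imread('pics/t0.png'); print(a[199,125:160].max(1)); print(a[201,160:190].max(1)); print(a[204,195:220].max(1))
    # slot centroids
    for n,f,roi in (('top','t0',(335,415,180,245)),('scene','s0',(105,185,200,260))):
        x0,x1,y0,y1=roi; g=cv2.resize(cv2.imread('pics/'+f+'.png')[y0:y1,x0:x1],None,fx=8,fy=8,interpolation=cv2.INTER_CUBIC)
        m=(g.min(2)>125).astype(np.uint8); cs,h=cv2.findContours(m,cv2.RETR_CCOMP,cv2.CHAIN_APPROX_NONE)
        for c,hh in zip(cs,h[0]):
            if hh[3]>=0 and cv2.contourArea(c)>800: print(n,fit(ray(n,(c.reshape(-1,2)+.5)/8-.5+[x0,y0],45)))
E
python3 m.py
```

```text
top gauge (array([ 504.8, -235.2]), array([126.5,  89.1]), 80.36)
scene gauge (array([ 504.6, -235.1]), array([127.8,  89.6]), 80.72)
[163 159 127  80  60  41  40  36  43  45  45  42  48  47  43  29  27  26
  36  56  66  81  80  82  74  55  32  33  85 150 164 167 165 162 166]
[164 164 160 151 131  97  58  53  50  49  59  59  57  60  53  53  36  33
  61  92  90  66  60 107 151 165 163 163 164 165]
[161 143 137 140 136 104  65  57  53  55  66  49  63  61  63  61  58  56
  82  93  81 109 151 165 160]
top (array([ 497.5, -275.7]), array([60.5,  7.5]), -8.98)
top (array([ 502.3, -248.1]), array([60.9, 10.3]), -8.94)
top (array([ 506.8, -220.7]), array([60.8, 12.7]), -8.99)
top (array([ 511.4, -193.2]), array([61. , 15.5]), -9.73)
scene (array([ 499.1, -276.6]), array([60.3,  6.9]), -9.33)
scene (array([ 503.3, -248.9]), array([60., 10.]), -8.91)
scene (array([ 507.8, -221.3]), array([59.6, 12.8]), -9.55)
scene (array([ 511.7, -193.5]), array([59.5, 15.7]), -8.9)
```

Run:
```python
from m import *
br=lambda T:(lambda g:g.min(2)>T)
run('top','t0',(118,240,145,235),14,br(125),'bed')
# bar top candidates: print crop of top
im=cv2.imread('pics/t0.png')
x0,x1,y0,y1=115,165,170,225
g=cv2.resize(im[y0:y1,x0:x1],None,fx=12,fy=12,interpolation=cv2.INTER_CUBIC)
g=np.clip((g.astype(float)-15)*3,0,255).astype(np.uint8);cv2.imwrite('pics/c5.png',g)
im=cv2.imread('pics/s0.png')
x0,x1,y0,y1=315,365,135,185
g=cv2.resize(im[y0:y1,x0:x1],None,fx=12,fy=12,interpolation=cv2.INTER_CUBIC)
g=np.clip((g.astype(float)-5)*3,0,255).astype(np.uint8);cv2.imwrite('pics/c6.png',g)
```

```text
top bed (array([498.6, 210.2]), array([251.4,  22.1]), 84.72)
```

View pics/c5.png

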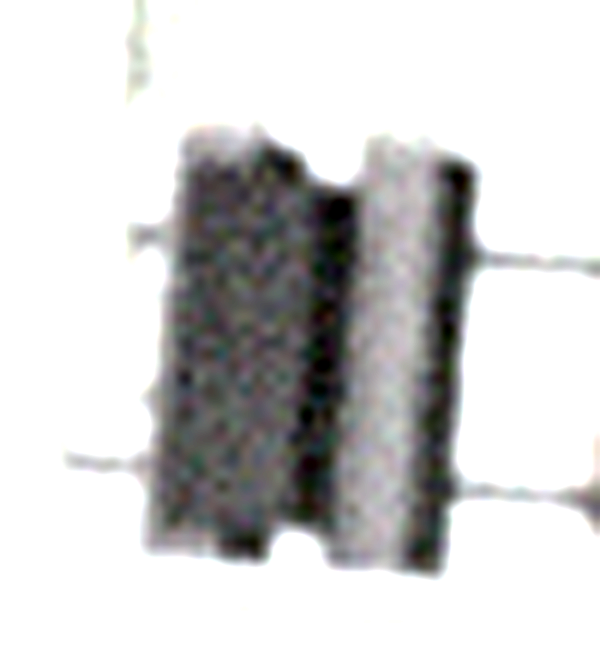

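View pics/c6.png

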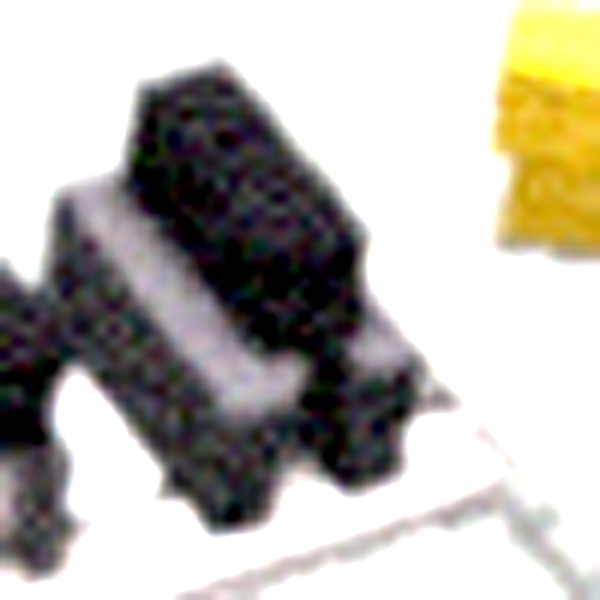

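Run:
```python
from m import *
im=cv2.imread('pics/t0.png'); x0,x1,y0,y1=118,240,176,235; S=8
g=cv2.resize(im[y0:y1,x0:x1],None,fx=S,fy=S,interpolation=cv2.INTER_CUBIC)
m=(g.min(2)>130).astype(np.uint8);m=cv2.morphologyEx(m,cv2.MORPH_OPEN,np.ones((9,9)))
cs,_=cv2.findContours(m,cv2.RETR_EXTERNAL,cv2.CHAIN_APPROX_NONE)
c=np.vstack([c.reshape(-1,2) for c in cs if cv2.contourArea(c)>1500])
print('bed',fit(ray('top',(cv2.convexHull(c).reshape(-1,2)+.5)/S-.5+[x0,y0],14)))
c=np.array([[183,158],[312,182],[284,530],[152,525]]);W=ray('top',(c+.5)/12-.5+[115,170],87);print(W.round(1)[:,:2].tolist(),W.mean(0),fit(W))
# scene top face corners: back-left, back-right, right-front, left-front
c=np.array([[142,90],[222,62],[365,238]]);W=ray('scene',(c+.5)/12-.5+[315,135],87);print(W.round(1)[:,:2].tolist(), (W[0]+W[2])/2)
# jaw tops z=55 in top view: right jaw top face
c=np.array([[368,140],[438,150],[405,565],[330,560]]);W=ray('top',(c+.5)/12-.5+[115,170],55);print(W.round(1)[:,:2].tolist())
```

```text
bed (array([534.6, 210.2]), array([259.3,  97. ]), 83.1)
[[573.2, 291.6], [568.6, 269.2], [508.1, 274.0], [509.4, 296.8]] [539.84456629 282.90730594  87.        ] (array([540.4, 282.8]), array([64. , 22.8]), -4.69)
[[511.0, 271.4], [512.0, 292.0], [572.6, 285.7]] [541.80613942 278.56604707  87.        ]
[[579.2, 266.9], [577.1, 254.3], [502.2, 260.3], [503.4, 273.8]]
```

Candidates for "the shim in the vise":
- Black bar at the +y end of the bed, top view (134,199), scene view (338,155).
- Black bars in the grey holders, top view (172,201) and (207,204).
- Yellow look-alikes, top view (82,204), (166,139), (215,142) and (164,259).

I choose the black bar at (134,199). It sits between the wide dark steel jaws next to the cam lever, and the close crops c5/c6 confirm this. In the gauge crop the narrowest slot is on the right (-y), as described.

```bash
cat >> h.py <<'E'
def delta(p,yawdeg):
    o=readout.get_obs(); R=cv2.Rodrigues(np.array(o['orientation'],float))[0]
    d=R.T@(np.array(p,float)-o['ee_pos'])
    y=np.radians(yawdeg); T=np.array([[np.cos(y),np.sin(y),0],[np.sin(y),-np.cos(y),0],[0,0,-1]])
    w=cv2.Rodrigues(R.T@T)[0].ravel()
    print('t',round(o['t'],2),'pos',o['ee_pos'].round(1),'yaw',round(float(np.degrees(np.arctan2(R[1,0],R[0,0]))),2),'shift mm',d.round(2),'turn',w.round(4),'F',o['ft_force'].round(2),'w',round(o['width'],1))
    return R,d
E
python3 -c "
from h import *
delta([480,-240,222],-5.3)"
```

```text
t 0.1 pos [ 149.  -606.5  222. ] yaw 13.8 shift mm [ 4.0887e+02 -2.7699e+02  3.8000e-01] turn [-1.300e-03  2.000e-04  3.333e-01] F [0.81 0.2  0.09] w 87.7
```

{"fn": "carry_out", "kwargs": {"rows": [[[0,0,0],[0,0,0.11],0.43],[[0,0,0],[0,0,0.11],0.43],[[0,0,0],[0,0,0.114],0.43]]}}

```text
t: 0.35
ee_pos: [149.0, -606.6, 222.2]
orientation: [-3.137, 0.155, 0.0]
ft_force: [0.0, 0.5, 0.3]
width: 71.1
```

```bash
python3 -c "
from h import *
R,d=delta([480,-240,200],-5.3);delta([540.3,281.5,200],-5.3)"
```

```text
t 0.35 pos [ 149.  -606.6  222.2] yaw -5.65 shift mm [ 293.32 -397.43   22.47] turn [-0.0009  0.0003 -0.0061] F [0.01 0.5  0.28] w 71.1
t 0.35 pos [ 149.  -606.6  222.2] yaw -5.65 shift mm [ 301.96 -922.33   22.94] turn [-0.0009  0.0003 -0.0061] F [0.01 0.5  0.28] w 71.1
```

{"fn": "carry_out", "kwargs": {"rows": [[[0.02,-0.026,0.001],[0,0,0],0.43],[[0.02,-0.026,0.001],[0,0,0],0.43],[[0.02,-0.026,0.001],[0,0,0],0.43],[[0.02,-0.026,0.001],[0,0,0],0.43],[[0.02,-0.026,0.001],[0,0,0],0.43],[[0.02,-0.026,0.001],[0,0,0],0.43],[[0.02,-0.026,0.001],[0,0,0],0.43],[[0.02,-0.026,0.001],[0,0,0],0.43],[[0.02,-0.026,0.001],[0,0,0],0.43],[[0.02,-0.026,0.001],[0,0,0],0.43],[[0.02,-0.026,0.001],[0,0,0],0.43],[[0.02,-0.026,0.001],[0,0,0],0.43]]}}

```text
t: 1.35
ee_pos: [417.8, -317.1, 210.4]
orientation: [-3.138, 0.146, 0.001]
ft_force: [0.9, -0.3, -0.1]
width: 50.1
```

```bash
python3 -c "
from h import *
delta([540.3,281.5,200],-5.3)"
```

```text
t 1.35 pos [ 417.8 -317.1  210.4] yaw -5.34 shift mm [  66.27 -607.44   10.58] turn [-0.0003  0.0004 -0.0007] F [ 0.91 -0.26 -0.08] w 50.1
```

{"fn": "carry_out", "kwargs": {"rows": [[[0.004,-0.035,0],[0,0,0],0.43],[[0.004,-0.035,0],[0,0,0],0.43],[[0.004,-0.035,0],[0,0,0],0.43],[[0.004,-0.035,0],[0,0,0],0.43],[[0.004,-0.035,0],[0,0,0],0.43],[[0.004,-0.035,0],[0,0,0],0.43],[[0.004,-0.035,0],[0,0,0],0.43],[[0.004,-0.035,0],[0,0,0],0.43],[[0.004,-0.035,0],[0,0,0],0.43],[[0.004,-0.035,0],[0,0,0],0.43],[[0.004,-0.035,0],[0,0,0],0.43],[[0.004,-0.035,0],[0,0,0],0.43]]}}

```text
t: 2.35
ee_pos: [503.7, 96.9, 210.5]
orientation: [3.138, -0.146, -0.001]
ft_force: [0.0, -1.6, -0.1]
width: 50.0
```

{"fn": "carry_out", "kwargs": {"rows": [[[0.003,-0.032,0],[0,0,0],0.43],[[0.003,-0.032,0],[0,0,0],0.43],[[0.003,-0.032,0],[0,0,0],0.43],[[0.003,-0.032,0],[0,0,0],0.43],[[0.003,-0.03,0],[0,0,0],0.43],[[0,0,0],[0,0,0],0.43],[[0,0,0],[0,0,0],0.43]]}}

```text
t: 2.93
ee_pos: [533.2, 252.0, 210.1]
orientation: [3.138, -0.142, -0.001]
ft_force: [-0.3, -0.3, -0.5]
width: 49.8
```

```bash
python3 -c "
from h import *
delta([540.3,281.5,60],-5.3)"
```

```text
t 2.93 pos [533.2 252.  210.1] yaw -5.19 shift mm [  4.54 -30.07 150.03] turn [0.0006 0.0008 0.0019] F [-0.31 -0.28 -0.49] w 49.8
```

{"fn": "carry_out", "kwargs": {"rows": [[[0.0045,-0.03,0.01],[0,0,0.002],0.43],[[0,0,0.03],[0,0,0],0.43],[[0,0,0.03],[0,0,0],0.43],[[0,0,0.025],[0,0,0],0.43],[[0,0,0],[0,0,0],0.43],[[0,0,0],[0,0,0],0.43]]}}

```text
t: 3.43
ee_pos: [539.8, 278.8, 114.7]
orientation: [3.136, -0.151, -0.005]
ft_force: [0.9, 0.1, 0.5]
width: 49.9
```

Run:
```python
from h import *
delta([540.3,281.5,60],-5.3)
a=snap('top','t1');b=snap('scene','s1')
r=lambda im,x0,x1,y0,y1,s:cv2.resize(im[y0:y1,x0:x1,::-1],None,fx=s,fy=s,interpolation=cv2.INTER_CUBIC)
cv2.imwrite('pics/c7.png',np.hstack([r(a,80,180,130,250,4),r(b,290,390,70,190,4)]))
```

```text
t 3.43 pos [539.8 278.8 114.7] yaw -5.52 shift mm [ 0.39 -2.89 54.7 ] turn [ 0.0021  0.0031 -0.0038] F [0.9  0.1  0.47] w 49.9
```

View pics/c7.png

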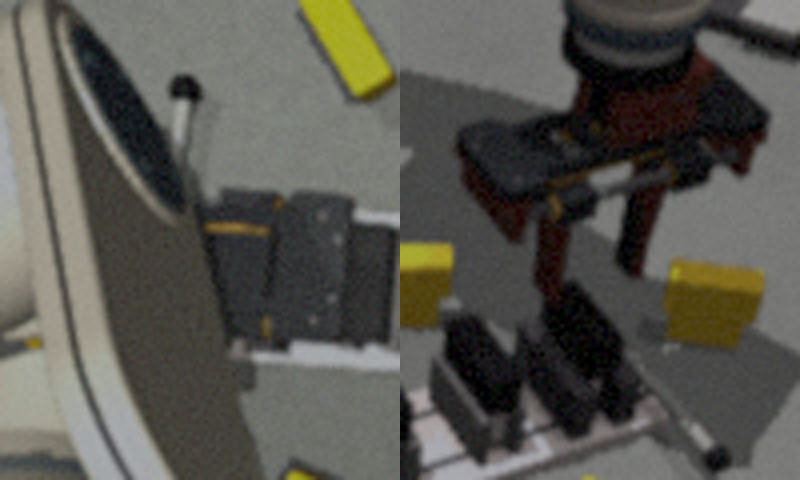

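The top view is blocked by the arm. In the scene view (crop right half, about (590,200)) the two fingers stand astride the vise shim's black bar. I'm descending.

{"fn": "carry_out", "kwargs": {"rows": [[[0,-0.0025,0.01],[0,0,-0.004],0.43],[[0,0,0.01],[0,0,0],0.43],[[0,0,0.01],[0,0,0],0.43],[[0,0,0.008],[0,0,0],0.43],[[0,0,0.006],[0,0,0],0.43],[[0,0,0.005],[0,0,0],0.43],[[0,0,0],[0,0,0],0.43],[[0,0,0],[0,0,0],0.43],[[0,0,0],[0,0,0],0.43]]}}

```text
t: 4.28
ee_pos: [541.3, 283.1, 66.9]
orientation: [-3.138, 0.143, -0.001]
ft_force: [0.6, -0.3, -0.2]
width: 49.6
```

Run:
```python
from h import *
delta([540.3,281.5,60],-5.3)
```

```text
t 4.28 pos [541.3 283.1  66.9] yaw -5.22 shift mm [-0.89  1.66  6.87] turn [-0.0002 -0.0004  0.0014] F [ 0.57 -0.25 -0.18] w 49.6
```

{"fn": "carry_out", "kwargs": {"rows": [[[-0.001,0.001,0.0035],[0,0,0],0.43],[[0,0,0.003],[0,0,0],0.43],[[0,0,0],[0,0,0],0.6],[[0,0,0],[0,0,0],0.7],[[0,0,0],[0,0,0],0.8],[[0,0,0],[0,0,0],0.9],[[0,0,0],[0,0,0],1],[[0,0,0],[0,0,0],1],[[0,0,0],[0,0,0],1],[[0,0,0],[0,0,0],1],[[0,0,0],[0,0,0],1],[[0,0,0],[0,0,0],1]]}}

```text
t: 5.28
ee_pos: [540.1, 282.1, 60.3]
orientation: [-3.138, 0.143, -0.0]
ft_force: [-0.3, 0.7, 1.7]
width: 24.1
```

Run:
```python
from h import *
delta([540.3,281.5,60],-5.3); print(readout.get_obs()['moment'])
```

```text
t 5.28 pos [540.1 282.1  60.3] yaw -5.23 shift mm [0.23 0.59 0.31] turn [-0.0002 -0.0002  0.0013] F [-0.35  0.73  1.72] w 24.1
[ 0.10150188 -0.04415389  0.01255084]
```

{"fn": "carry_out", "kwargs": {"rows": [[[0,0,-0.003],[0,0,0],1],[[0,0,-0.005],[0,0,0],1],[[0,0,-0.008],[0,0,0],1],[[0,0,-0.01],[0,0,0],1],[[0,0,-0.01],[0,0,0],1],[[0,0,-0.015],[0,0,0],1],[[0,0,-0.02],[0,0,0],1],[[0,0,-0.02],[0,0,0],1],[[0,0,-0.02],[0,0,0],1],[[0,0,0],[0,0,0],1]]}}

```text
t: 6.12
ee_pos: [542.5, 283.3, 176.3]
orientation: [-3.134, 0.143, -0.011]
ft_force: [0.5, 0.5, 0.1]
width: 23.8
```

Run:
```python
from h import *
delta([497.8,-276.6,170],-9.3)
b=snap('scene','s2')
r=lambda im,x0,x1,y0,y1,s:cv2.resize(im[y0:y1,x0:x1,::-1],None,fx=s,fy=s,interpolation=cv2.INTER_CUBIC)
cv2.imwrite('pics/c8.png',r(b,270,390,50,190,4))
```

```text
t 6.12 pos [542.5 283.3 176.3] yaw -5.22 shift mm [  6.46 561.62   4.07] turn [-0.0044 -0.0066  0.0712] F [0.52 0.5  0.07] w 23.8
```

View pics/c8.png

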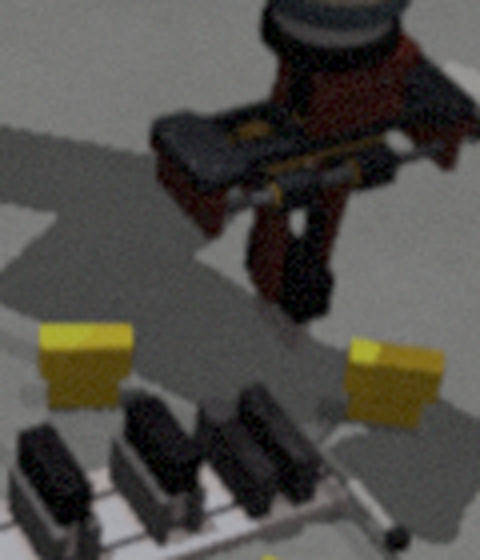

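The picture shows the shim's bar in the fingers at crop (305,290), the vise's jaws empty at (260,440), and the other two shims still hanging. Next I carry it to slot 1.

{"fn": "carry_out", "kwargs": {"rows": [[[0,0.015,0],[0,0,0],1],[[0,0.03,0],[0,0,0],1],[[0,0.035,0],[0,0,0],1],[[0,0.035,0],[0,0,0],1],[[0,0.035,0],[0,0,0],1],[[0,0.035,0],[0,0,0],1],[[0,0.035,0],[0,0,0],1],[[0,0.035,0],[0,0,0],1],[[0,0.035,0],[0,0,0],1],[[0,0.035,0],[0,0,0],1],[[0,0.035,0],[0,0,0],1],[[0,0.035,0],[0,0,0],1]]}}

```text
t: 7.17
ee_pos: [502.0, -113.2, 170.0]
orientation: [-3.138, 0.143, 0.004]
ft_force: [0.5, 0.7, -0.5]
width: 23.5
```

{"fn": "carry_out", "kwargs": {"rows": [[[0,0.035,0],[0,0,0],1],[[0,0.035,0],[0,0,0],1],[[0,0.035,0],[0,0,0],1],[[0,0.03,0],[0,0,0.035],1],[[0,0.02,0],[0,0,0.036],1],[[0,0.01,0],[0,0,0],1],[[0,0,0],[0,0,0],1],[[0,0,0],[0,0,0],1],[[0,0,0],[0,0,0],1]]}}

```text
t: 7.92
ee_pos: [487.1, -274.2, 170.6]
orientation: [-3.131, 0.252, 0.002]
ft_force: [0.8, -0.2, -1.1]
width: 23.9
```

Run:
```python
from h import *
delta([497.8,-276.6,100],-9.3)
```

```text
t 7.92 pos [ 487.1 -274.2  170.6] yaw -9.22 shift mm [11.04  0.68 70.62] turn [-0.0008  0.0013  0.0014] F [ 0.79 -0.17 -1.15] w 23.9
```

{"fn": "carry_out", "kwargs": {"rows": [[[0.011,0.0005,0.02],[0,0,0.0015],1],[[0,0,0.02],[0,0,0],1],[[0,0,0.02],[0,0,0],1],[[0,0,0.013],[0,0,0],1],[[0,0,0.005],[0,0,0],1],[[0,0,0],[0,0,0],1],[[0,0,0],[0,0,0],1],[[0,0,0],[0,0,0],1],[[0,0,0],[0,0,0],1],[[0,0,0],[0,0,0],1],[[0,0,0],[0,0,0],1]]}}

```text
t: 8.83
ee_pos: [498.7, -278.0, 93.9]
orientation: [3.131, -0.257, 0.002]
ft_force: [1.0, 0.0, -0.4]
width: 24.1
```

Run:
```python
from h import *
delta([497.8,-276.6,80.3],-9.3)
a=snap('top','t3');b=snap('scene','s3')
delta([497.8,-276.6,80.3],-9.3)
r=lambda im,x0,x1,y0,y1,s:cv2.resize(im[y0:y1,x0:x1,::-1],None,fx=s,fy=s,interpolation=cv2.INTER_CUBIC)
cv2.imwrite('pics/c9.png',np.hstack([r(a,320,420,160,260,4),r(b,95,195,160,260,4)]))
```

```text
t 8.83 pos [ 498.7 -278.    93.9] yaw -9.38 shift mm [-1.17 -1.2  13.58] turn [ 0.0004 -0.0012 -0.0014] F [ 1.    0.05 -0.38] w 24.1
t 8.93 pos [ 498.5 -277.9   93.6] yaw -9.39 shift mm [-0.92 -1.17 13.25] turn [ 0.0002 -0.0006 -0.0015] F [ 0.8   0.45 -0.35] w 23.8
```

View pics/c9.png

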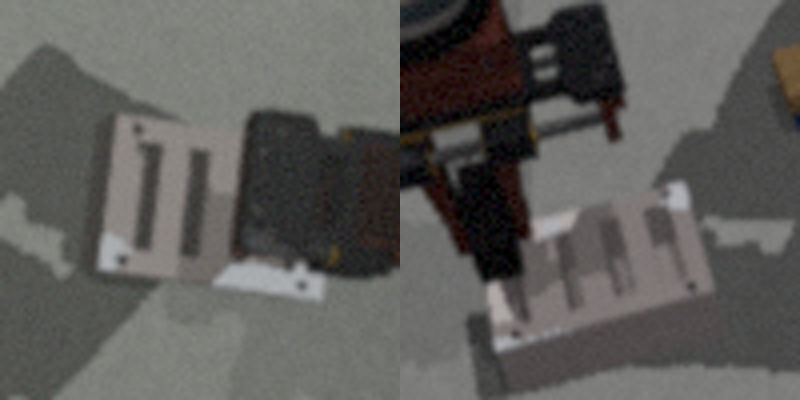

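The shim hangs over slot 1: in the scene crop at (500,270) the blade end stands above the left slot, with the other slots clear. I'm lowering it slowly until it touches.

{"fn": "carry_out", "kwargs": {"rows": [[[-0.001,-0.001,0.001],[0,0,-0.001],1],[[0,0,0.001],[0,0,0],1],[[0,0,0.001],[0,0,0],1],[[0,0,0.001],[0,0,0],1],[[0,0,0.001],[0,0,0],1],[[0,0,0.001],[0,0,0],1],[[0,0,0.001],[0,0,0],1],[[0,0,0.001],[0,0,0],1],[[0,0,0.001],[0,0,0],1],[[0,0,0.001],[0,0,0],1],[[0,0,0.0005],[0,0,0],1],[[0,0,0],[0,0,0],1]]}}

```text
t: 9.93
ee_pos: [497.5, -276.5, 82.5]
orientation: [-3.131, 0.255, 0.0]
ft_force: [-0.1, 0.1, -1.3]
width: 23.7
```

Run:
```python
from h import *
delta([497.8,-276.6,80.3],-9.3)
```

```text
t 9.93 pos [ 497.5 -276.5   82.5] yaw -9.32 shift mm [0.34 0.   2.2 ] turn [-0.0001  0.0003 -0.0004] F [-0.13  0.12 -1.26] w 23.7
```

{"fn": "carry_out", "kwargs": {"rows": [[[0,0,0.0007],[0,0,0],1],[[0,0,0.0007],[0,0,0],1],[[0,0,0],[0,0,0],1]]}}

```text
t: 10.18
ee_pos: [497.5, -276.6, 81.2]
orientation: [-3.131, 0.255, 0.0]
ft_force: [-0.2, 0.2, -0.9]
width: 23.5
```

{"fn": "carry_out", "kwargs": {"rows": [[[0,0,0.0005],[0,0,0],1],[[0,0,0],[0,0,0],1]]}}

```text
t: 10.35
ee_pos: [497.6, -276.6, 80.7]
orientation: [-3.131, 0.255, 0.0]
ft_force: [-0.6, 0.3, -1.0]
width: 23.6
```

{"fn": "carry_out", "kwargs": {"rows": [[[0,0,0.0005],[0,0,0],1],[[0,0,0],[0,0,0],1]]}}

```text
t: 10.52
ee_pos: [497.6, -276.6, 80.3]
orientation: [3.131, -0.255, 0.0]
ft_force: [0.2, 0.2, 0.1]
width: 23.8
```

{"fn": "carry_out", "kwargs": {"rows": [[[0,0,0.0005],[0,0,0],1],[[0,0,0],[0,0,0],1]]}}

```text
t: 10.68
ee_pos: [497.6, -276.6, 80.3]
orientation: [3.131, -0.255, 0.0]
ft_force: [-0.9, 0.2, 4.0]
width: 23.7
```

{"fn": "carry_out", "kwargs": {"rows": [[[0,0,0.0001],[0,0,0],1],[[0,0,0],[0,0,0],1],[[0,0,0],[0,0,0],1]]}}

```text
t: 10.93
ee_pos: [497.7, -276.6, 80.3]
orientation: [3.131, -0.255, 0.0]
ft_force: [-1.2, 1.2, 5.8]
width: 23.7
```

Run:
```python
from h import *
delta([497.8,-276.6,80.3],-9.3)
delta([502.3,-248.9,80.3],-9.3)
```

```text
t 10.93 pos [ 497.7 -276.6   80.3] yaw -9.32 shift mm [ 0.12 -0.06 -0.02] turn [ 0.0001 -0.0003 -0.0004] F [-1.18  1.23  5.76] w 23.7
t 10.93 pos [ 497.7 -276.6   80.3] yaw -9.32 shift mm [ 8.000e-02 -2.813e+01 -2.000e-02] turn [ 0.0001 -0.0003 -0.0004] F [-1.18  1.23  5.76] w 23.7
```

Slot 1 refuses the shim: about 5 N of contact, and the blade has not sunk. I lift 6 mm, move 28 mm to slot 2, and lower again.

{"fn": "carry_out", "kwargs": {"rows": [[[0,0,-0.003],[0,0,0],1],[[0,0,-0.004],[0,0,0],1],[[0,-0.007,0],[0,0,0],1],[[0,-0.007,0],[0,0,0],1],[[0,-0.007,0],[0,0,0],1],[[0,-0.007,0],[0,0,0],1],[[0,0,0],[0,0,0],1],[[0,0,0],[0,0,0],1],[[0,0,0],[0,0,0],1],[[0,0,0],[0,0,0],1],[[0,0,0],[0,0,0],1]]}}

```text
t: 11.85
ee_pos: [502.1, -249.2, 86.7]
orientation: [3.131, -0.256, 0.0]
ft_force: [0.7, -0.5, -0.6]
width: 23.9
```

Run:
```python
from h import *
delta([502.3,-248.9,80.3],-9.3)
```

```text
t 11.85 pos [ 502.1 -249.2   86.7] yaw -9.34 shift mm [ 0.19 -0.34  6.35] turn [ 0.     -0.     -0.0007] F [ 0.7  -0.45 -0.62] w 23.9
```

{"fn": "carry_out", "kwargs": {"rows": [[[0,-0.0003,0.001],[0,0,0],1],[[0,0,0.001],[0,0,0],1],[[0,0,0.001],[0,0,0],1],[[0,0,0.001],[0,0,0],1],[[0,0,0.001],[0,0,0],1],[[0,0,0.0007],[0,0,0],1],[[0,0,0.0005],[0,0,0],1],[[0,0,0],[0,0,0],1]]}}

```text
t: 12.52
ee_pos: [502.1, -248.7, 80.4]
orientation: [-3.131, 0.255, 0.0]
ft_force: [-0.1, 0.3, -0.6]
width: 24.3
```

{"fn": "carry_out", "kwargs": {"rows": [[[0,0,0.0005],[0,0,0],1],[[0,0,0],[0,0,0],1],[[0,0,0],[0,0,0],1]]}}

```text
t: 12.77
ee_pos: [502.2, -248.7, 80.3]
orientation: [3.131, -0.255, 0.0]
ft_force: [-2.0, 0.5, 3.0]
width: 23.8
```

{"fn": "carry_out", "kwargs": {"rows": [[[0,0,0.0004],[0,0,0],1],[[0,0,0],[0,0,0],1],[[0,0,0],[0,0,0],1]]}}

```text
t: 13.02
ee_pos: [502.2, -248.7, 80.2]
orientation: [3.131, -0.255, 0.0]
ft_force: [-2.7, 0.9, 8.5]
width: 23.9
```

{"fn": "carry_out", "kwargs": {"rows": [[[0,0,-0.0003],[0,0,0],1],[[0,0.0004,0],[0,0,0],1],[[0,0,0],[0,0,0],1]]}}

```text
t: 13.27
ee_pos: [502.2, -248.8, 80.2]
orientation: [-3.131, 0.256, -0.0]
ft_force: [-0.5, 2.4, 7.3]
width: 23.9
```

{"fn": "carry_out", "kwargs": {"rows": [[[0,0.0004,0],[0,0,0],1],[[0,0,0],[0,0,0],1]]}}

```text
t: 13.43
ee_pos: [502.2, -249.0, 80.2]
orientation: [-3.13, 0.256, -0.0]
ft_force: [-0.1, 3.4, 6.2]
width: 23.6
```

{"fn": "carry_out", "kwargs": {"rows": [[[0,0.0004,0],[0,0,0],1],[[0,0,0],[0,0,0],1]]}}

```text
t: 13.6
ee_pos: [502.2, -249.4, 80.2]
orientation: [-3.13, 0.256, -0.001]
ft_force: [-0.2, 3.9, 7.9]
width: 23.5
```

{"fn": "carry_out", "kwargs": {"rows": [[[0,0.0004,0],[0,0,0],1],[[0,0,0],[0,0,0],1]]}}

```text
t: 13.77
ee_pos: [502.2, -249.8, 80.3]
orientation: [-3.13, 0.256, -0.001]
ft_force: [-0.8, 3.9, 7.2]
width: 23.4
```

{"fn": "carry_out", "kwargs": {"rows": [[[0,0.0004,0],[0,0,0],1],[[0,0,0],[0,0,0],1]]}}

```text
t: 13.93
ee_pos: [502.2, -250.2, 80.3]
orientation: [-3.13, 0.256, -0.001]
ft_force: [-0.5, 3.4, 6.2]
width: 23.6
```

{"fn": "carry_out", "kwargs": {"rows": [[[0,0,-0.002],[0,0,0],1],[[0,-0.002,0],[0,0,0],1],[[0,-0.0003,0.001],[0,0,0],1],[[0,0,0.0008],[0,0,0],1],[[0,0,0],[0,0,0],1]]}}

```text
t: 14.35
ee_pos: [502.2, -248.3, 80.2]
orientation: [-3.131, 0.255, 0.0]
ft_force: [-0.2, 1.6, 4.6]
width: 24.1
```

{"fn": "carry_out", "kwargs": {"rows": [[[0,-0.0004,0.0001],[0,0,0],1],[[0,0,0],[0,0,0],1]]}}

```text
t: 14.52
ee_pos: [502.3, -248.2, 80.2]
orientation: [3.131, -0.255, 0.0]
ft_force: [-2.1, -0.3, 3.9]
width: 23.8
```

{"fn": "carry_out", "kwargs": {"rows": [[[0,-0.0004,0],[0,0,0],1],[[0,0,0],[0,0,0],1]]}}

```text
t: 14.68
ee_pos: [502.4, -248.0, 80.2]
orientation: [3.131, -0.255, 0.0]
ft_force: [-1.7, -2.5, 5.3]
width: 24.0
```

{"fn": "carry_out", "kwargs": {"rows": [[[0,-0.0004,0],[0,0,0],1],[[0,0,0],[0,0,0],1]]}}

```text
t: 14.85
ee_pos: [502.5, -247.2, 79.9]
orientation: [-3.131, 0.256, -0.0]
ft_force: [0.2, 0.5, -1.2]
width: 23.7
```

{"fn": "carry_out", "kwargs": {"rows": [[[0,-0.0004,0],[0,0,0],1],[[0,0,0],[0,0,0],1]]}}

```text
t: 15.02
ee_pos: [502.2, -246.3, 79.5]
orientation: [-3.131, 0.255, 0.001]
ft_force: [0.0, -0.1, -0.3]
width: 24.0
```

{"fn": "carry_out", "kwargs": {"rows": [[[0,0,0.0005],[0,0,0],1],[[0,0,0.0005],[0,0,0],1],[[0,0,0],[0,0,0],1],[[0,0,0],[0,0,0],1]]}}

```text
t: 15.35
ee_pos: [502.4, -246.7, 78.8]
orientation: [-3.131, 0.255, 0.0]
ft_force: [0.2, 0.6, -0.8]
width: 23.9
```

Run:
```python
from h import *
delta([502.3,-248.9,80.3],-9.3)
```

```text
t 15.35 pos [ 502.4 -246.7   78.8] yaw -9.32 shift mm [ 0.29  2.2  -1.5 ] turn [-0.0002  0.0003 -0.0003] F [ 0.2   0.64 -0.85] w 23.9
```

{"fn": "carry_out", "kwargs": {"rows": [[[0,0,0.0007],[0,0,0],1],[[0,0,0.0007],[0,0,0],1],[[0,0,0.0007],[0,0,0],1],[[0,0,0.0007],[0,0,0],1],[[0,0,0],[0,0,0],1]]}}

```text
t: 15.77
ee_pos: [502.4, -246.7, 76.0]
orientation: [-3.131, 0.255, 0.0]
ft_force: [0.6, 0.3, -1.0]
width: 23.7
```

Run:
```python
from h import *
delta([502.3,-248.9,80.3],-9.3)
b=snap('scene','s4');a=snap('top','t4')
r=lambda im,x0,x1,y0,y1,s:cv2.resize(im[y0:y1,x0:x1,::-1],None,fx=s,fy=s,interpolation=cv2.INTER_CUBIC)
cv2.imwrite('pics/c10.png',np.hstack([r(a,330,410,170,250,5),r(b,105,185,180,260,5)]))
```

```text
t 15.77 pos [ 502.4 -246.7   76. ] yaw -9.32 shift mm [ 0.28  2.14 -4.29] turn [-0.0001  0.0002 -0.0004] F [ 0.64  0.33 -0.99] w 23.7
```

View pics/c10.png

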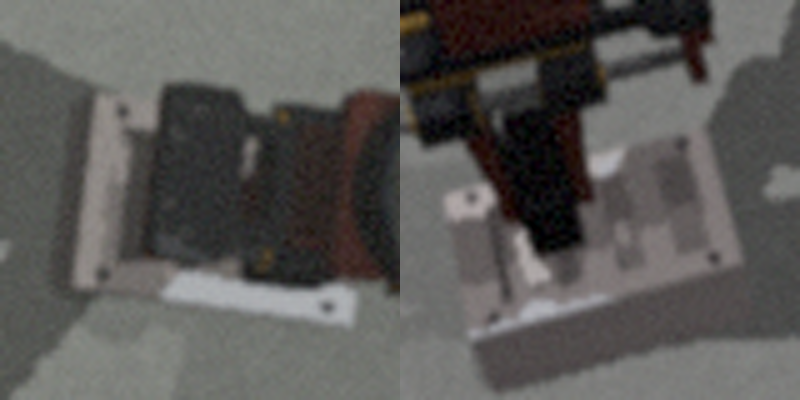

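The blade is 4 mm down in slot 2 with no contact force. In the scene crop, (550,240), the bar end is over the second slot with slot 1 clear to its left. Slot 2 takes the shim, so I keep lowering while watching the force.

{"fn": "carry_out", "kwargs": {"rows": [[[0,0,0.001],[0,0,0],1],[[0,0,0.001],[0,0,0],1],[[0,0,0.001],[0,0,0],1],[[0,0,0.001],[0,0,0],1],[[0,0,0.001],[0,0,0],1],[[0,0,0],[0,0,0],1]]}}

```text
t: 16.37
ee_pos: [502.3, -246.7, 71.0]
orientation: [-3.131, 0.255, 0.0]
ft_force: [0.5, -0.1, -0.2]
width: 23.5
```

{"fn": "carry_out", "kwargs": {"rows": [[[0,0,0.001],[0,0,0],1],[[0,0,0.001],[0,0,0],1],[[0,0,0.001],[0,0,0],1],[[0,0,0.001],[0,0,0],1],[[0,0,0.001],[0,0,0],1],[[0,0,0.001],[0,0,0],1],[[0,0,0.001],[0,0,0],1],[[0,0,0],[0,0,0],1]]}}

```text
t: 17.03
ee_pos: [502.3, -246.8, 64.0]
orientation: [-3.131, 0.255, 0.0]
ft_force: [0.3, 0.6, -1.0]
width: 23.6
```

Run:
```python
from h import *
delta([502.3,-248.9,50.3],-9.3)
```

```text
t 17.03 pos [ 502.3 -246.8   64. ] yaw -9.32 shift mm [ 0.33  2.12 13.65] turn [-0.0001  0.0003 -0.0004] F [ 0.25  0.64 -0.98] w 23.6
```

{"fn": "carry_out", "kwargs": {"rows": [[[0,0,0.001],[0,0,0],1],[[0,0,0.001],[0,0,0],1],[[0,0,0.001],[0,0,0],1],[[0,0,0.001],[0,0,0],1],[[0,0,0.001],[0,0,0],1],[[0,0,0.001],[0,0,0],1],[[0,0,0.001],[0,0,0],1],[[0,0,0.001],[0,0,0],1],[[0,0,0.001],[0,0,0],1],[[0,0,0],[0,0,0],1]]}}

```text
t: 17.87
ee_pos: [502.4, -246.7, 55.0]
orientation: [-3.131, 0.255, 0.0]
ft_force: [0.5, -0.8, -0.8]
width: 24.0
```

{"fn": "carry_out", "kwargs": {"rows": [[[0,0,0.001],[0,0,0],1],[[0,0,0.001],[0,0,0],1],[[0,0,0.001],[0,0,0],1],[[0,0,0.0005],[0,0,0],1],[[0,0,0],[0,0,0],1]]}}

```text
t: 18.28
ee_pos: [502.4, -246.7, 51.5]
orientation: [-3.131, 0.255, 0.0]
ft_force: [0.6, 1.3, -0.7]
width: 23.9
```

{"fn": "carry_out", "kwargs": {"rows": [[[0,0,0.0005],[0,0,0],1],[[0,0,0],[0,0,0],1],[[0,0,0],[0,0,0],1]]}}

```text
t: 18.53
ee_pos: [502.4, -246.8, 51.2]
orientation: [-3.131, 0.255, 0.0]
ft_force: [0.1, 0.1, -0.6]
width: 23.8
```

{"fn": "carry_out", "kwargs": {"rows": [[[0,0,0.0005],[0,0,0],1],[[0,0,0],[0,0,0],1],[[0,0,0],[0,0,0],1]]}}

```text
t: 18.78
ee_pos: [502.4, -246.8, 50.7]
orientation: [-3.131, 0.255, -0.0]
ft_force: [-0.8, -0.5, 0.1]
width: 23.7
```

{"fn": "carry_out", "kwargs": {"rows": [[[0,0,0.0005],[0,0,0],1],[[0,0,0],[0,0,0],1],[[0,0,0],[0,0,0],1]]}}

```text
t: 19.03
ee_pos: [502.5, -246.8, 50.3]
orientation: [3.131, -0.255, 0.0]
ft_force: [-0.7, -0.6, 0.7]
width: 23.7
```

{"fn": "carry_out", "kwargs": {"rows": [[[0,0,0.0003],[0,0,0],1],[[0,0,0],[0,0,0],1],[[0,0,0],[0,0,0],1]]}}

```text
t: 19.28
ee_pos: [502.5, -246.8, 50.3]
orientation: [3.131, -0.255, 0.0]
ft_force: [-0.9, 0.6, 4.9]
width: 23.8
```

The bar is seated on the block: 5 N at TCP z 50.3, exactly the grasp offset. I open the hand and retreat.

{"fn": "carry_out", "kwargs": {"rows": [[[0,0,-0.0003],[0,0,0],0.6],[[0,0,0],[0,0,0],0.5],[[0,0,0],[0,0,0],0.45],[[0,0,0],[0,0,0],0.45],[[0,0,0],[0,0,0],0.45],[[0,0,-0.003],[0,0,0],0.45],[[0,0,-0.006],[0,0,0],0.45],[[0,0,-0.01],[0,0,0],0.45],[[0,0,-0.015],[0,0,0],0.45],[[0,0,-0.02],[0,0,0],0.45],[[0,0,-0.025],[0,0,0],0.45],[[0,0,-0.025],[0,0,0],0.45]]}}

```text
t: 20.28
ee_pos: [502.2, -246.7, 155.9]
orientation: [-3.131, 0.255, 0.0]
ft_force: [0.8, -1.3, -0.6]
width: 48.6
```

{"fn": "carry_out", "kwargs": {"rows": [[[-0.005,0.02,-0.02],[0,0,0],0.45],[[-0.02,0.03,-0.01],[0,0,0],0.45],[[-0.02,0.03,0],[0,0,0],0.45],[[-0.02,0.03,0],[0,0,0],0.45],[[-0.02,0.03,0],[0,0,0],0.45],[[-0.02,0.03,0],[0,0,0],0.45],[[-0.02,0.03,0],[0,0,0],0.45],[[-0.01,0.02,0],[0,0,0],0.45],[[0,0.01,0],[0,0,0],0.45],[[0,0,0],[0,0,0],0.45],[[0,0,0],[0,0,0],0.45]]}}

```text
t: 21.2
ee_pos: [332.4, -451.9, 184.7]
orientation: [3.131, -0.257, 0.001]
ft_force: [0.5, 0.5, -0.4]
width: 48.3
```

Run:
```python
from m import *
delta([502.3,-248.9,50.3],-9.3)
b=snap('scene','s5');a=snap('top','t5')
r=lambda im,x0,x1,y0,y1,s:cv2.resize(im[y0:y1,x0:x1,::-1],None,fx=s,fy=s,interpolation=cv2.INTER_CUBIC)
cv2.imwrite('pics/c11.png',np.hstack([r(a,330,410,170,250,5),r(b,105,185,180,260,5)]))
run('top','t5',(340,405,175,250),77,lambda g:g.max(2)<75,'bar')
```

```text
t 21.2 pos [ 332.4 -451.9  184.7] yaw -9.37 shift mm [ 134.55 -227.94  134.42] turn [ 0.0001 -0.0006 -0.0012] F [ 0.54  0.46 -0.37] w 48.3
top bar (array([ 501.8, -242.2]), array([61.1, 30.5]), -9.37)
```

View pics/c11.png

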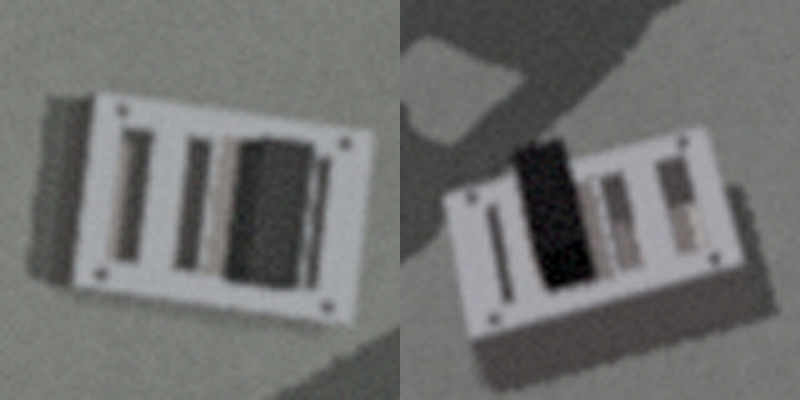

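View pics/s5.png

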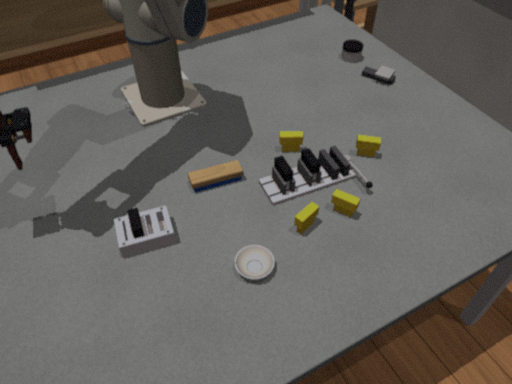

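The pictures show the bar flat and parallel over slot 2, at top crop (280,215) and scene crop (555,215). Slots 1, 3 and 4 are empty. The vise is empty, and the other shims, the brush and the dish are where they were. I'm handing in.

Run:
```python
from h import *
a,b=[cv2.imread('pics/%s.png'%f).astype(int) for f in('s0','s5')]
for n,(x0,x1,y0,y1) in dict(brush=(185,245,155,190),dish=(230,280,240,282),shims=(265,325,145,195)).items(): print(n,np.abs(a-b)[y0:y1,x0:x1].mean().round(1))
close_job()
```

```text
brush 3.9
dish 2.6
shims 3.9
the job is handed in; nothing more can be done
```

The shim from the vise is fully home in slot 2 of the gauge and released, with its bar flat on the block. The job was handed in at about 21 s, and no verdict is reported.

- **Slot 1:** it refused the shim at about 4–6 N, and the blade did not sink.
- **Slot 2:** the first touch, at up to about 8.5 N, also looked like a refusal. A light sideways feel of about 2 mm let the blade in, and it went down without resistance. The bar seated at about 5 N, at exactly the height expected from the grasp.
- **Last checks:** the final pictures show the bar flat and parallel over slot 2, with the vise and slots 1, 3 and 4 empty. The other two shims, the brush and the dish look unmoved, and the gripper is well clear.
- **Disagreements:** the blade entered about 2.2 mm to the +y side of where the cameras put slot 2, which is about the 2 mm calibration error. The final top-view fit of the bar gave a 30.5 mm width because the dark side face was included, so I did not use it to judge the seating.

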